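# Reset the tripped bench supply through its shuttered well

### The job

The bench supply with the sliding shutter on top has tripped: with the fingertips, push its shutter all the way open by the tab, reach into the round well underneath and press the sunken reset key fully down, keeping it down for a full second. Then come out and push the shutter fully closed again. Only push and press: lift nothing, leave both supply units and the things around them where they stand, and do not press the key of the neighbouring unit, whose well has no shutter.

Things in the scene. Friction and masses are not known exactly. Their poses are not given: they have to be found in the camera images.
- supply: bench supply with the shutter: loose grey metal box, 100 mm (its x) x 170 mm (its y) x 60 mm high, 1.8 kg, standing on a cutting mat 3 mm thick; origin at the centre of its underside, z up. Round well of 50 mm diameter in the top, centred at its x 0, y -45 mm; the well's floor is 30 mm below the top face. Two aluminium rails run along its y on the top at x -34 and +34 mm, each 6 mm wide and 7 mm high
- supply_well (a point): centre of the well's mouth, in the plane of the supply's top face (60 mm above its underside); same axes as the supply
- shutter (a joint): travel of the shutter (m): 0 closed (centred over the well) to 0.060 fully open, towards the supply's +y. The well's mouth is wholly clear from 0.055. It starts closed or ajar, moves against about 1 to 2 N of friction and stays where it is left
- shutter_tab (a point): centre of the tab on the shutter; same axes as the supply. The shutter is an aluminium plate 60 x 60 mm, 4 mm thick, lying on the supply's top face between the rails; the tab is an upright rib 40 mm long (along x), 8 mm thick (along y) and 16 mm high that stands on the plate, 10 mm to the +y side of the plate's centre; this point is 8 mm below the tab's top and 8 mm above the plate
- reset_key (a joint): reset key in the supply's well, how far it is pressed (m): 0 released, 0.006 fully down. A round white cap of 26 mm diameter, centred in the well, its top 20 mm below the supply's top face when released; sprung, about 2.4 N to start it and 5 N fully down; it springs back by itself
- neighbour: second supply unit, same grey box (100 x 170 x 60 mm, 1.8 kg, loose) with the same well and key at the same place but neither shutter nor rails; origin at the centre of its underside. To be left where it stands
- neighbour_key (a joint): key in the neighbouring unit's open well, 0 released to 0.006 m down. Not to be pressed
- tin: closed black round tin, 46 mm diameter, 28 mm high, standing on the neighbouring unit; origin at the centre of its underside
- flux_jar: small closed jar, 38 mm diameter, 45 mm high, standing between the two units; origin at the centre of its underside
- solder_reel: solid metal reel, 56 mm diameter, 34 mm high, on end beyond the units; origin at the centre of its underside
- meter: handheld green meter lying flat, 75 x 160 x 36 mm, beyond the units; origin at the centre of its underside
- battery_holder: blue tray with two cells, 45 x 80 x 24 mm, beyond the units; origin at the centre of its underside
- screwdriver: screwdriver about 160 mm long lying along its x, handle to -x, on the robot's side of the units
Things that resemble listed ones, but are neither listed nor needed, are in the scene too. Leave any green look-alike of the supply alone.

How it is judged:
By the outcome, as a careful person would: the job done as asked, in the order asked, and still so for the second after the job is handed in, with the robot touching nothing.
It also fails if it takes over 56 s, if anything falls off the work surface, if the arm or the gripper's body presses on something with over 40 N, if the wrist force passes 120 N, or if a joint passes its speed limit or range.

### The arm

A 6-joint arm with a two-finger parallel gripper is mounted at the origin on the work surface. World frame = base frame: x ahead of the robot, y to its left, z up, the work surface at z = 0. Lengths are in m, angles in rad, forces in N, time in s.
With the tool pointing down it reaches from about 0.275 to 0.875 m from the base axis. Payload 12.5 kg.
Tool frame: the origin (TCP) lies on the centre line of the jaws, within the pads' length; the fingertips stand 14 mm ahead of it and the grasp point (between the pads) lies 5 mm behind it (manip.tcp_to_tips is the z of the fingertips in the tool frame, in m); z points along the fingers, y is the line along which they close (so a half turn about z gives the same grasp; the last joint's range is limited). The gripper opens to 85 mm and grips with 20 to 120 N. Pads are 22 mm wide; open, the fingers measure 114 mm over their backs; the gripper's body (76 mm by 85 mm) begins 54 mm behind the grasp point. The pads swing forward as they close: fully open they stand 13 mm farther back than shut.
Start: joints at [1.238, 0.351, 1.652, -0, 1.139, -0.085], TCP at [0.135, 0.533, 0.245] pointing down, gripper open.
Joint ranges: [-2.75, 2.75], [-0.79, 2.1], [0.01, 2.65], [-1.57, 4.71], [0.07, 3.14], [-2.87, 2.87]. Speed limits (rad/s): [2.22, 2.22, 2.79, 3.14, 3.14, 3.14].

### API

Orientations are given as [roll, pitch, yaw] about the fixed x, y, z axes, in that order (R = Rz(yaw) Ry(pitch) Rx(roll)).
In Python, from station import manip gives the robot as it stands. The module is installed in compiled form; this text tells all that it offers.
- The arm moves only by the tool step_arm, never from a script. Its argument "commands" is a list of rows, each a list of 2 entries, a list of its own where there are three numbers: the shift along the tool's x, y, z scaled (see below), then the turn, a rotation vector about the tool's x, y, z scaled (see below). A call has 1 to 12 rows; each row shifts and turns the commanded pose from where the row before left it, along the tool's axes as they then stand; what a row does not reach is not made up. The controller multiplies each number of a shift by 0.03 m and each number of a turn by 1.5 rad. A row lasts 1/12 s, in which the tool goes at most 41.7 mm and 7.16 degrees, less where a joint would pass 70% of its speed; a pose out of reach is approached as far as the arm can. A call with a number of a shift or a turn outside -1 to 1 is refused whole. A call with a gripper value outside its range is refused whole. "hand" is the gripper's target within -1 to 1 (shut at 1, half-way at 0, fully open at -1), set as the call begins (left out, the last holds). The fingers move at their own pace and stop on an object; the grip force is fixed at half the most. Time passes only in rows, so rows that do not move let the fingers close. It gives the time, the measured TCP pose, the force, the opening and the grip force at its end, in the units of the state.
- manip.observe(): the state, without advancing time (a new reading comes with each control period).
- manip.camera(name): name is "side" or "top"; returns the picture (420x560x3 uint8, blue, green, red); there is no depth.
- manip.camera_params(name): a dict with "camera_matrix" (3x3 intrinsics, pixels), "k1" (the pictures are not rectified: a ray, as slopes to the right and down, at radius r is drawn at 1 + k1 r^2 times it, then the intrinsics apply), "rvec" (rotation vector, rad) and "tvec" (3), from world to camera coordinates, as OpenCV has them. Camera axes: x right, y down, z forward; pixel columns grow to the right and rows downward; lengths in m; the calibration is good to about 2 mm. A picture is of the moment at which its call begins. camera_params takes no time and is no camera call.
- manip.hand_in(): hands the job in; it is judged then, once.
The state is a dict: "time": time; "joints": joint angles; "joint_velocities": joint speeds; "joint_torque": joint torques, N m; "tcp_pos": TCP position; "tool_rot": TCP orientation; "force": force on the tool from outside, world axes, zero at the start; "wrist_torque": the same for the moment, N m; "width": finger opening in m; "finger_force": force on a finger pad.
Only numpy, scipy, OpenCV 4.12 (cv2) and the standard library are available. Lean on these libraries where they do the work, as an engineer would, in place of code of your own. Each camera call takes 0.05 s, during which the arm holds its last target. There are 200 camera calls.

## Working session

There is one attempt and no reset: what is moved stays moved. The work goes in short steps, Python scripts to look and compute and a tool call to move; the robot and the scene stay as the last step left them, time stands still between calls to the robot, and variables do not carry over. Pictures are saved under pics/ and viewed, at most 10 in all, crops included, and the job is handed in when it is done.

Besides the shell and the picture viewer there is one more tool, called after "Call:" in YAML: its name, and indented under it one key for each argument. step_arm: Moves the arm, as the interface text tells. Its arguments: {"type":"object","properties":{"commands":{"type":"array","items":{"type":"array"}},"hand":{"type":"number"}},"required":["commands"]}

```bash
mkdir -p pics
python3 - <<'E'
from station import manip
import cv2
for n in("top","side"):
    cv2.imwrite(f"pics/{n}0.png",manip.camera(n)); print(n,manip.camera_params(n))
print(manip.observe(), manip.tcp_to_tips)
E
```

```text
top {'camera_matrix': array([[411.11629754,   0.        , 280.17227878],
       [  0.        , 411.11629754, 210.74640743],
       [  0.        ,   0.        ,   1.        ]]), 'k1': -0.048518105314545895, 'rvec': array([ 2.15541965, -2.1601884 ,  0.15699788]), 'tvec': array([0.15774604, 0.47779918, 1.41935986])}
side {'camera_matrix': array([[465.12681943,   0.        , 271.97886293],
       [  0.        , 465.12681943, 201.05467525],
       [  0.        ,   0.        ,   1.        ]]), 'k1': -0.04393259012306045, 'rvec': array([ 2.3226221 , -0.31283362,  0.1455215 ]), 'tvec': array([-0.42003769,  0.26006784,  1.0287839 ])}
{'time': 0.1, 'joints': array([ 1.23838550e+00,  3.51215552e-01,  1.65238080e+00,  2.18908624e-05,
        1.13909265e+00, -8.46303805e-02]), 'joint_velocities': array([-0.00085979, -0.00113592, -0.00180153,  0.00111178, -0.0001957 ,
       -0.00130844]), 'joint_torque': array([ 1.29221902e-03, -5.06834579e+01, -2.91877395e+01, -3.85981218e-05,
        2.66287148e-03,  2.13165413e-05]), 'tcp_pos': array([0.13478011, 0.53292938, 0.24478619]), 'tool_rot': array([-3.14050191e+00, -1.12474606e-04,  2.89380298e+00]), 'force': array([-0.42235534,  0.40964145, -0.1416037 ]), 'wrist_torque': array([0.00256317, 0.0160746 , 0.01217475]), 'finger_force': 0.0, 'width': 0.08527921589011303} 0.014
```

View pics/top0.png

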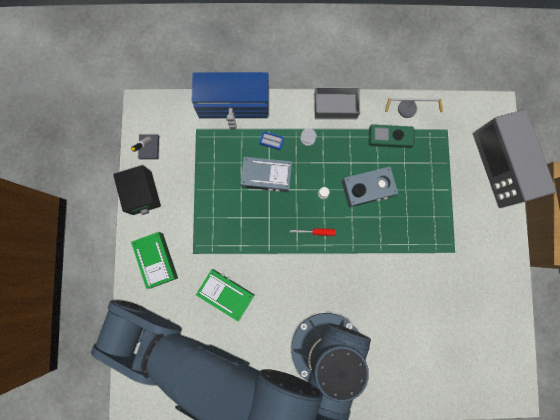

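View pics/side0.png

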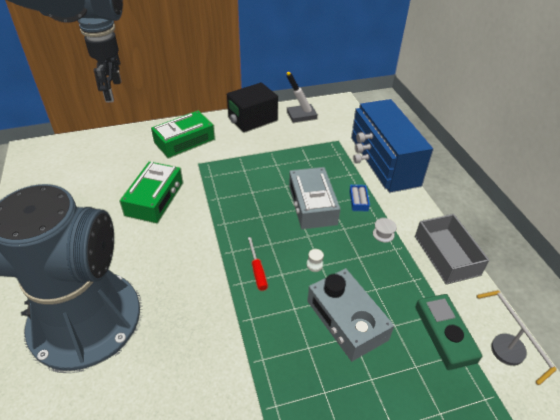

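Top: supply at about (266,174), white shutter at its right end (280,173); neighbour at (371,187) with the tin; flux jar (323,192). I'll zoom in on the supply.

Run:
```python
import cv2,numpy as np
a=cv2.imread("pics/top0.png")[148:203,230:305]; b=cv2.imread("pics/side0.png")[155:235,280:350]
a=cv2.resize(a,None,fx=7,fy=7,interpolation=cv2.INTER_CUBIC);b=cv2.resize(b,None,fx=7,fy=7,interpolation=cv2.INTER_CUBIC)
cv2.imwrite("pics/a.png",a);cv2.imwrite("pics/b.png",b)
```

```text
(no output)
```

View pics/a.png

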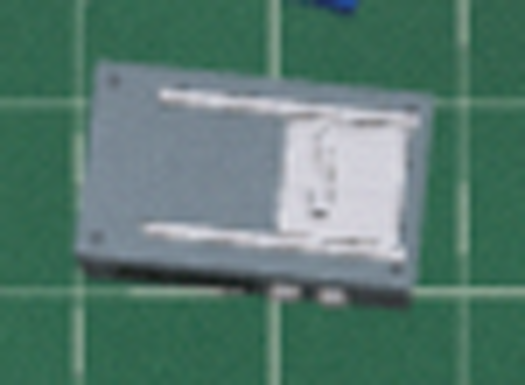

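View pics/b.png

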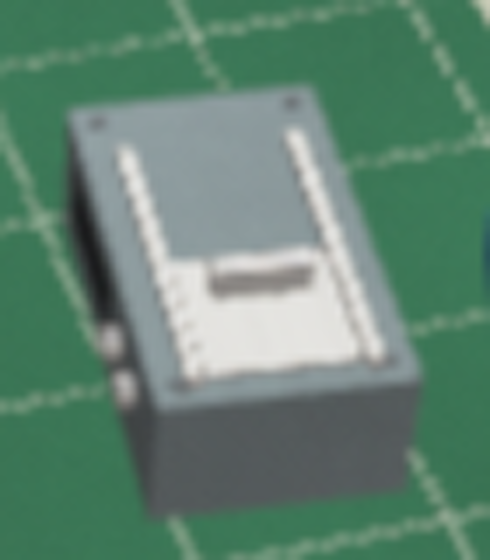

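Both crops show the top-face corners, with the shutter closed or slightly ajar. I'll fit the pose to those corners using both cameras.

```bash
cat > h.py <<'E'
from station import manip
import cv2,numpy as np
from scipy.optimize import least_squares
def proj(n,P):
    c=manip.camera_params(n)
    return cv2.projectPoints(np.array(P,float).reshape(-1,1,3),c["rvec"],c["tvec"],c["camera_matrix"],np.array([c["k1"],0,0,0]))[0][:,0]
def ray(n,uv,z):
    c=manip.camera_params(n); R=cv2.Rodrigues(c["rvec"])[0]
    p=cv2.undistortPoints(np.array([[uv]],float),c["camera_matrix"],np.array([c["k1"],0,0,0]))[0,0]
    d=R.T@np.r_[p,1]; o=-R.T@c["tvec"]; return o+d*(z-o[2])/d[2]
def sup(q,L):
    c,s=np.cos(q[2]),np.sin(q[2]); L=np.atleast_2d(np.array(L,float))
    return np.c_[q[0]+c*L[:,0]-s*L[:,1],q[1]+s*L[:,0]+c*L[:,1],L[:,2]+.003]
def loc(q,P):
    c,s=np.cos(q[2]),np.sin(q[2]);d=P[:2]-q[:2];return np.array([c*d[0]+s*d[1],-s*d[0]+c*d[1]])
E
python3 - <<'E'
from h import *
C=[[.05,.085,.06],[.05,-.085,.06],[-.05,-.085,.06],[-.05,.085,.06]]
f=lambda c,o:(np.array(c)+.5)/7-.5+np.array(o)
T=f([(98,62),(432,93),(410,292),(80,257)],(230,148))
S=f([(312,88),(420,382),(155,410),(70,110)],(280,155))
for w in("t","s","ts"):
    r=least_squares(lambda q:np.r_[(proj("top",sup(q,C))-T).ravel()*("t" in w),(proj("side",sup(q,C))-S).ravel()*("s" in w)],[.6,.2,0])
    print(w,r.x,np.abs(r.fun).max())
q=r.x; np.save("q.npy",q)
for n,c,o in [("top",[(285,115),(408,128),(400,255),(275,228)],(230,148)),("side",[(168,258),(330,245),(360,365),(200,375)],(280,155))]:
    for u in f(c,o): print(n,"plate",loc(q,ray(n,u,.067)))
for u in f([(322,125),(316,212)],(230,148)): print("tabtop top",loc(q,ray("top",u,.083)))
for u in f([(208,262),(310,260)],(280,155)): print("tabtop side",loc(q,ray("side",u,.083)))
# where the features lie
print(sup(q,[[0,-.045,.06]]),sup(q,[[0,-.035,.072]]),manip.observe()["tcp_pos"])
for n,u in [("top",(323,192)),("side",(316,254))]: print("jar",ray(n,u,.048))
E
```

```text
t [ 0.60824965  0.20619665 -0.10077439] 0.7922896055058004
s [ 0.60845294  0.20545137 -0.11685673] 0.14717976605959393
ts [ 0.60840047  0.20584211 -0.11033336] 0.799335373718634
top plate [ 0.03120398 -0.0112958 ]
top plate [ 0.03134161 -0.07303428]
top plate [-0.03329282 -0.07583606]
top plate [-0.02651283 -0.01272182]
side plate [-0.02956459 -0.01038764]
side plate [ 0.03313268 -0.01255812]
side plate [ 0.02814086 -0.07758869]
side plate [-0.03113216 -0.07375645]
tabtop top [ 0.02419505 -0.03063172]
tabtop top [-0.01967164 -0.03246526]
tabtop side [-0.0198051  -0.03154262]
tabtop side [ 0.01803487 -0.03619878]
[[0.60344554 0.16111574 0.063     ]] [[0.60454664 0.17105493 0.075     ]] [0.13478011 0.53292938 0.24478619]
jar [0.54212132 0.00617984 0.048     ]
jar [0.54493135 0.00220425 0.048     ]
```

Call:
step_arm:
  hand: 1
  commands:
    - [[0, 0, 0], [0, 0, 0.083]]
    - [[0, 0, 0], [0, 0, 0.083]]
    - [[0, 0, 0], [0, 0, 0.083]]
    - [[0, 0, 0], [0, 0, 0.083]]
    - [[0, 0, 0], [0, 0, 0.083]]
    - [[0, 0, 0], [0, 0, 0.083]]
    - [[0, 0, 0], [0, 0, 0.083]]
    - [[0, 0, 0], [0, 0, 0.083]]
    - [[0, 0, 0], [0, 0, 0.083]]
    - [[0, 0, 0], [0, 0, 0.083]]
    - [[0, 0, 0], [0, 0, 0.083]]
    - [[0, 0, 0], [0, 0, 0.045]]

```text
time: 1.1
tcp_pos: [0.1348, 0.533, 0.245]
tool_rot: [-3.141, 0.001, 1.45]
force: [-1.7, -0.5, -0.5]
width: 0.0001
finger_force: 0.0
```

```bash
cat > go.py <<'E'
import sys; from h import *
# shift in tool units to bring the tips to supply-frame point (x,y,z_tip mm above underside)
q=np.load("q.npy"); q[2]=-.113
a=[float(v)/1000 for v in sys.argv[1:4]]; o=manip.observe()
t=sup(q,[a])[0]+[0,0,manip.tcp_to_tips]
from scipy.spatial.transform import Rotation as Ro
R=Ro.from_euler("xyz",o["tool_rot"])
print("time",o["time"],"tip local mm",(loc(q,o["tcp_pos"])*1000).round(1),round((o["tcp_pos"][2]-.017)*1000,1),"rpy",o["tool_rot"].round(3),"w",o["width"],"F",o["force"].round(2))
print("shift units",(R.inv().apply(t-o["tcp_pos"])/.03).round(2),"yaw err units",(o["tool_rot"][2]-1.457)/1.5)
E
python3 go.py 0 -58 140
```

```text
time 1.1 tip local mm [-507.5  271.7] 228.0 rpy [-3.141e+00  1.000e-03  1.450e+00] w 9.980176879070562e-05 F [-1.7  -0.48 -0.5 ]
shift units [-10.85  17.     2.94] yaw err units -0.004707049180955695
```

Call:
step_arm:
  commands:
    - [[-0.3, 0.5, 0], [0, 0, -0.005]]
    - [[-0.64, 1, 0], [0, 0, 0]]
    - [[-0.64, 1, 0], [0, 0, 0]]
    - [[-0.64, 1, 0], [0, 0, 0]]
    - [[-0.64, 1, 0], [0, 0, 0]]
    - [[-0.64, 1, 0], [0, 0, 0]]
    - [[-0.64, 1, 0], [0, 0, 0]]
    - [[-0.64, 1, 0], [0, 0, 0]]
    - [[-0.64, 1, 0], [0, 0, 0]]
    - [[-0.64, 1, 0], [0, 0, 0]]
    - [[-0.64, 1, 0], [0, 0, 0]]
    - [[-0.64, 1, 0], [0, 0, 0]]

```text
time: 2.1
tcp_pos: [0.4555, 0.276, 0.2451]
tool_rot: [-3.141, 0.0, 1.464]
force: [-1.1, 1.1, -0.5]
width: -0.0001
finger_force: 0.0
```

Call:
step_arm:
  commands:
    - [[-0.64, 1, 0.2], [0, 0, 0]]
    - [[-0.64, 1, 0.3], [0, 0, 0]]
    - [[-0.64, 1, 0.3], [0, 0, 0]]
    - [[-0.64, 1, 0.3], [0, 0, 0]]
    - [[-0.64, 1, 0.3], [0, 0, 0]]
    - [[-0.3, 0.5, 0.3], [0, 0, 0]]
    - [[0, 0, 0.3], [0, 0, 0]]
    - [[0, 0, 0.3], [0, 0, 0]]
    - [[0, 0, 0.3], [0, 0, 0]]
    - [[0, 0, 0], [0, 0, 0]]
    - [[0, 0, 0], [0, 0, 0]]

```text
time: 3.02
tcp_pos: [0.6066, 0.1563, 0.1671]
tool_rot: [-3.141, 0.0, 1.465]
force: [0.7, -0.4, 0.1]
width: 0.0001
finger_force: 0.0
```

```bash
python3 go.py 0 -58 100
python3 - <<'E'
from h import *
q=np.load("q.npy");q[2]=-.113
o=manip.observe(); tip=o["tcp_pos"]-[0,0,.014]
c=[]
for n in("top","side"):
    u=proj(n,tip)[0];im=manip.camera(n); print(n,u)
    x,y=(230,148) if n=="top" else (275,120); w,h=(85,60) if n=="top" else (85,115)
    i=cv2.resize(im[y:y+h,x:x+w],None,fx=5,fy=5,interpolation=cv2.INTER_CUBIC)
    k=((u-[x,y]+.5)*5).astype(int); cv2.drawMarker(i,tuple(map(int,k)),(0,0,255),0,12,1)
    for p in proj(n,sup(q,[[.05,.085,.06],[.05,-.085,.06],[-.05,-.085,.06],[-.05,.085,.06]])): cv2.drawMarker(i,tuple(map(int,(p-[x,y]+.5)*5)),(0,255,255),0,10,1)
    c.append(i)
H=max(i.shape[0] for i in c)
cv2.imwrite("pics/c1.png",np.hstack([cv2.copyMakeBorder(i,0,H-i.shape[0],0,0,0) for i in c])[:600,:800] if sum(i.shape[1] for i in c)<=800 else cv2.resize(np.hstack([cv2.copyMakeBorder(i,0,H-i.shape[0],0,0,0) for i in c]),(800,int(H*800/sum(i.shape[1] for i in c)))))
E
```

```text
time 3.0167 tip local mm [  3.7 -49.4] 150.1 rpy [-3.141  0.     1.465] w 6.664627059656088e-05 F [ 0.66 -0.36  0.12]
shift units [-0.28 -0.13  1.67] yaw err units 0.0056397407344648265
top [280.60689134 166.95374628]
side [321.92733114 175.16677088]
```

View pics/c1.png

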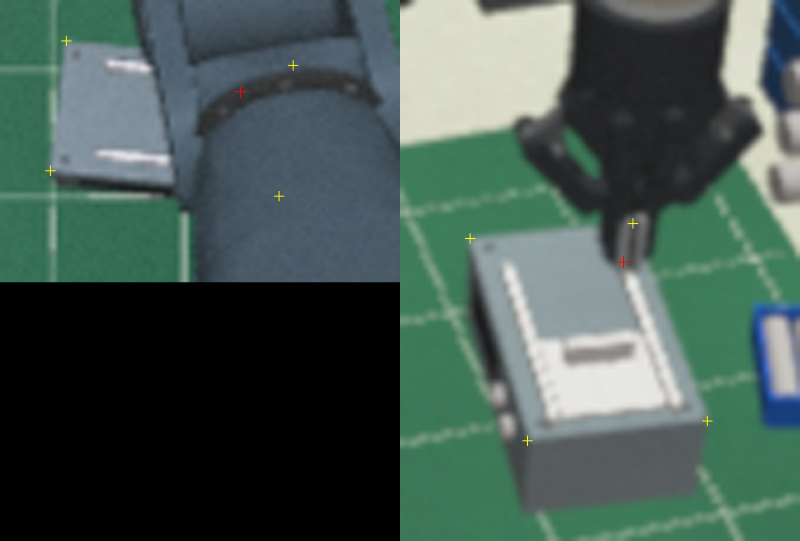

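The crop shows the fingertips above the supply near the marker (623,261), consistent with kinematics, and the tab clear at (598,350). Next I descend on the -y side of the tab.

Call:
step_arm:
  commands:
    - [[-0.14, -0.06, 0.3], [0, 0, 0.006]]
    - [[-0.14, -0.07, 0.4], [0, 0, 0]]
    - [[0, 0, 0.4], [0, 0, 0]]
    - [[0, 0, 0.4], [0, 0, 0]]
    - [[0, 0, 0.4], [0, 0, 0]]
    - [[0, 0, 0.4], [0, 0, 0]]
    - [[0, 0, 0.2], [0, 0, 0]]
    - [[0, 0, 0.17], [0, 0, 0]]
    - [[0, 0, 0], [0, 0, 0]]
    - [[0, 0, 0], [0, 0, 0]]

```text
time: 3.95
tcp_pos: [0.6027, 0.1477, 0.0872]
tool_rot: [3.141, -0.0, 1.455]
force: [-0.5, 0.1, 0.0]
width: -0.0002
finger_force: 0.0
```

```bash
python3 go.py 0 -48 70
```

```text
time 3.95 tip local mm [  0.9 -58.4] 70.2 rpy [ 3.141 -0.     1.455] w -0.00017199822203077457 F [-0.52  0.15  0.02]
shift units [ 0.35 -0.03  0.01] yaw err units -0.0010806700157458178
```

Call:
step_arm:
  commands:
    - [[0.15, -0.03, 0], [0, 0, 0]]
    - [[0.15, 0, 0], [0, 0, 0]]
    - [[0.1, 0, 0], [0, 0, 0]]
    - [[0.1, 0, 0], [0, 0, 0]]
    - [[0.1, 0, 0], [0, 0, 0]]
    - [[0.15, 0, 0], [0, 0, 0]]
    - [[0.15, 0, 0], [0, 0, 0]]
    - [[0.15, 0, 0], [0, 0, 0]]
    - [[0.15, 0, 0], [0, 0, 0]]
    - [[0.1, 0, 0], [0, 0, 0]]
    - [[0, 0, 0], [0, 0, 0]]
    - [[0, 0, 0], [0, 0, 0]]

```text
time: 4.95
tcp_pos: [0.6061, 0.1867, 0.0871]
tool_rot: [-3.142, -0.0, 1.456]
force: [0.4, 0.3, 0.1]
width: 0.0004
finger_force: 0.0
```

```bash
python3 go.py 0 10 70;python3 - <<'E'
from h import *
im=manip.camera("side"); cv2.imwrite("pics/d.png",cv2.resize(im[120:240,270:370],None,fx=5,fy=5,interpolation=cv2.INTER_CUBIC))
E
```

```text
time 4.95 tip local mm [ -0.2 -19.3] 70.1 rpy [-3.142 -0.     1.456] w 0.0004053244731974577 F [0.43 0.34 0.14]
shift units [0.98 0.   0.  ] yaw err units -0.0009226475463806061
```

View pics/d.png

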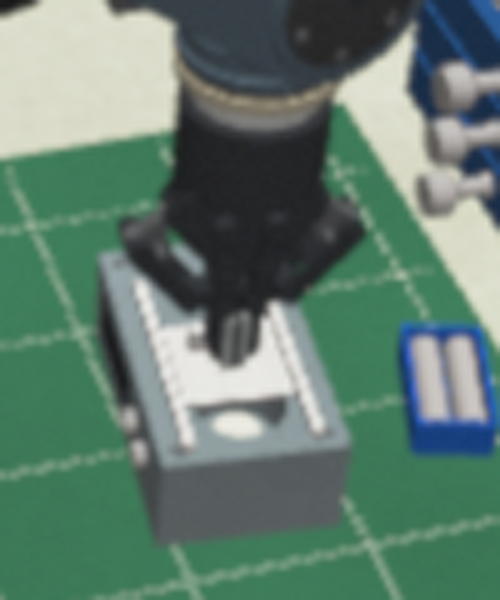

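The shutter is half open and the white key shows at (240,425). I'll keep pushing.

Call:
step_arm:
  commands:
    - [[0.12, 0, 0], [0, 0, 0]]
    - [[0.15, 0, 0], [0, 0, 0]]
    - [[0.15, 0, 0], [0, 0, 0]]
    - [[0.15, 0, 0], [0, 0, 0]]
    - [[0.13, 0, 0], [0, 0, 0]]
    - [[0.1, 0, 0], [0, 0, 0]]
    - [[0.05, 0, 0], [0, 0, 0]]
    - [[0.03, 0, 0], [0, 0, 0]]
    - [[0.0, 0, 0], [0, 0, 0]]

```text
time: 5.75
tcp_pos: [0.6093, 0.2129, 0.0872]
tool_rot: [3.141, -0.0, 1.455]
force: [-0.4, -0.1, -0.0]
width: 0.0002
finger_force: 0.0
```

Call:
step_arm:
  commands:
    - [[0.03, 0, 0], [0, 0, 0]]
    - [[0, 0, 0], [0, 0, 0]]

```text
time: 5.92
tcp_pos: [0.6094, 0.2136, 0.0873]
tool_rot: [3.141, -0.0, 1.455]
force: [-0.2, -0.4, -0.3]
width: -0.0002
finger_force: 0.1
```

```bash
python3 go.py 0 10 70
```

```text
time 5.9167 tip local mm [0.1 7.8] 70.3 rpy [ 3.141 -0.     1.455] w -0.0002309144037648795 F [-0.21 -0.39 -0.34]
shift units [ 0.07 -0.01  0.01] yaw err units -0.001262269475884222
```

Call:
step_arm:
  commands:
    - [[0.03, 0, 0], [0, 0, 0]]
    - [[0, 0, 0], [0, 0, 0]]

```text
time: 6.08
tcp_pos: [0.6095, 0.2145, 0.0873]
tool_rot: [3.141, -0.0, 1.455]
force: [-0.5, -1.0, 0.7]
width: -0.0002
finger_force: 0.4
```

Call:
step_arm:
  commands:
    - [[0.02, 0, 0], [0, 0, 0]]
    - [[0, 0, 0], [0, 0, 0]]

```text
time: 6.25
tcp_pos: [0.6096, 0.2151, 0.0873]
tool_rot: [3.141, -0.0, 1.455]
force: [-0.0, -1.1, -0.1]
width: 0.0002
finger_force: 0.5
```

Call:
step_arm:
  commands:
    - [[0.02, 0, 0], [0, 0, 0]]
    - [[0, 0, 0], [0, 0, 0]]

```text
time: 6.42
tcp_pos: [0.6096, 0.2157, 0.0872]
tool_rot: [3.141, -0.0, 1.455]
force: [0.3, -1.1, -0.6]
width: 0.0003
finger_force: 0.5
```

```bash
python3 go.py 0 10 70;python3 - <<'E'
from h import *
im=manip.camera("side"); cv2.imwrite("pics/e.png",cv2.resize(im[120:240,270:370],None,fx=5,fy=5,interpolation=cv2.INTER_CUBIC))
E
```

```text
time 6.4167 tip local mm [ 0.1 10. ] 70.2 rpy [ 3.141 -0.     1.455] w 0.0003270384213948864 F [ 0.33 -1.06 -0.58]
shift units [ 0.   -0.    0.01] yaw err units -0.0011046473294658021
```

View pics/e.png

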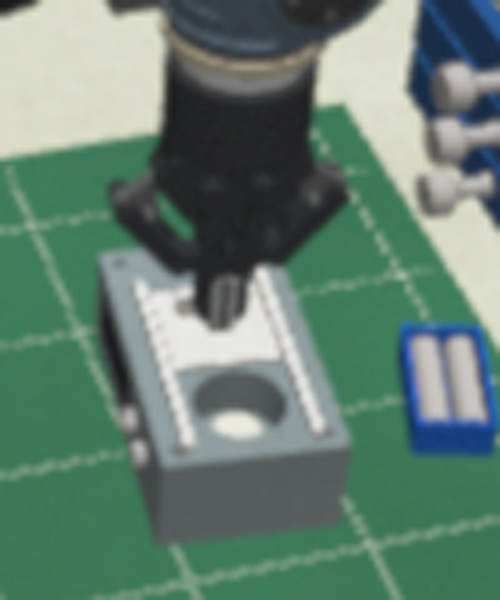

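The box hasn't moved, the well is fully clear at (240,405), and the plate edge is at about (225,366). I'll go on to the stop in small steps.

Call:
step_arm:
  commands:
    - [[0.02, 0, 0], [0, 0, 0]]
    - [[0, 0, 0], [0, 0, 0]]

```text
time: 6.63
tcp_pos: [0.6096, 0.2164, 0.0872]
tool_rot: [3.141, -0.0, 1.455]
force: [0.6, -0.7, -0.6]
width: 0.0003
finger_force: 0.4
```

Run:
```python
from h import *
q=np.load("q.npy");q[2]=-.113
for c in [(190,372),(225,366),(280,360)]: print(loc(q,ray("side",((np.array(c)+.5)/5-.5+[270,120]),.067)))
print(manip.observe()["force"])
```

```text
[-0.02106397 -0.02182875]
[-0.00171094 -0.02002819]
[ 0.0283019  -0.01979155]
[ 0.56210565 -0.68523551 -0.61194167]
```

Call:
step_arm:
  commands:
    - [[0.03, 0, 0], [0, 0, 0]]
    - [[0, 0, 0], [0, 0, 0]]

```text
time: 6.8
tcp_pos: [0.6098, 0.2173, 0.0873]
tool_rot: [3.141, -0.0, 1.455]
force: [0.6, -0.7, 0.2]
width: 0.0001
finger_force: 0.4
```

Call:
step_arm:
  commands:
    - [[0.02, 0, 0], [0, 0, 0]]
    - [[0, 0, 0], [0, 0, 0]]

```text
time: 6.97
tcp_pos: [0.6098, 0.2178, 0.0872]
tool_rot: [3.141, -0.0, 1.455]
force: [0.5, -0.4, 1.5]
width: -0.0002
finger_force: 0.4
```

Call:
step_arm:
  commands:
    - [[0.02, 0, 0], [0, 0, 0]]
    - [[0, 0, 0], [0, 0, 0]]

```text
time: 7.13
tcp_pos: [0.6098, 0.218, 0.0872]
tool_rot: [-3.141, 0.001, 1.455]
force: [0.3, -4.0, 1.9]
width: 0.0
finger_force: 2.1
```

The stop is reached: the force is up to 4 N. Now I back off, rise and go over the well.

Call:
step_arm:
  commands:
    - [[-0.1, 0, 0], [0, 0, 0]]
    - [[-0.1, 0, -0.4], [0, 0, 0]]
    - [[-0.1, 0, -0.6], [0, 0, 0]]
    - [[-0.4, 0, 0], [0, 0, 0]]
    - [[-0.5, 0, 0], [0, 0, 0]]
    - [[-0.5, 0, 0], [0, 0, 0]]
    - [[-0.28, 0, 0], [0, 0, 0]]
    - [[0, 0, 0.2], [0, 0, 0]]
    - [[0, 0, 0.3], [0, 0, 0]]
    - [[0, 0, 0.3], [0, 0, 0]]
    - [[0, 0, 0], [0, 0, 0]]
    - [[0, 0, 0], [0, 0, 0]]

```text
time: 8.13
tcp_pos: [0.6025, 0.1597, 0.092]
tool_rot: [-3.14, 0.001, 1.456]
force: [-0.1, -0.7, 0.5]
width: 0.0003
finger_force: 0.0
```

```bash
python3 go.py 0 -44 46;python3 - <<'E'
from h import *
im=manip.camera("side"); cv2.imwrite("pics/f.png",cv2.resize(im[120:240,270:370],None,fx=5,fy=5,interpolation=cv2.INTER_CUBIC))
E
```

```text
time 8.1333 tip local mm [ -0.7 -46.5] 75.0 rpy [-3.140e+00  1.000e-03  1.456e+00] w 0.0003054619732988794 F [-0.09 -0.65  0.46]
shift units [0.08 0.02 0.97] yaw err units -0.0007406864962062146
```

View pics/f.png

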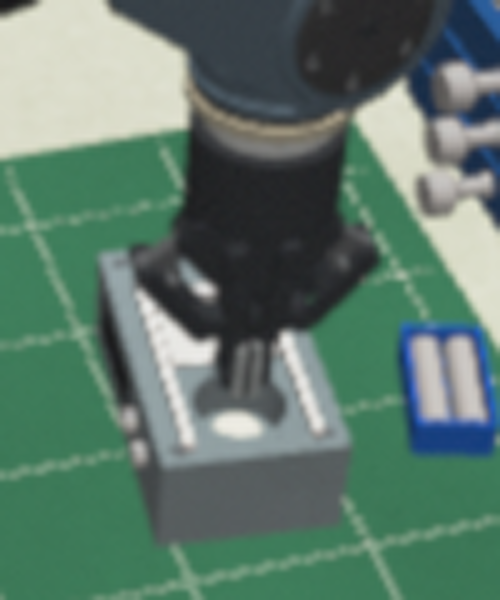

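The tips sit above the well mouth at (247,397), and the key is at (238,425). Going down.

Call:
step_arm:
  commands:
    - [[0.04, 0.02, 0.2], [0, 0, 0]]
    - [[0, 0, 0.3], [0, 0, 0]]
    - [[0, 0, 0.3], [0, 0, 0]]
    - [[0, 0, 0.17], [0, 0, 0]]
    - [[0, 0, 0], [0, 0, 0]]

```text
time: 8.6
tcp_pos: [0.6028, 0.1603, 0.0623]
tool_rot: [-3.139, 0.001, 1.455]
force: [-0.2, 0.7, -0.9]
width: -0.0002
finger_force: 0.0
```

Call:
step_arm:
  commands:
    - [[0, 0, 0.1], [0, 0, 0]]
    - [[0, 0, 0.05], [0, 0, 0]]
    - [[0, 0, 0], [0, 0, 0]]

```text
time: 8.85
tcp_pos: [0.6037, 0.1604, 0.0594]
tool_rot: [-3.142, 0.0, 1.455]
force: [-0.6, -0.5, 0.8]
width: 0.0001
finger_force: 0.0
```

```bash
python3 go.py 0 -44 34
```

```text
time 8.85 tip local mm [  0.5 -45.6] 42.4 rpy [-3.142  0.     1.455] w 8.582688693746881e-05 F [-0.57 -0.46  0.79]
shift units [ 0.05 -0.02  0.28] yaw err units -0.0011624909742387797
```

Call:
step_arm:
  commands:
    - [[0, 0, 0.1], [0, 0, 0]]
    - [[0, 0, 0.1], [0, 0, 0]]
    - [[0, 0, 0], [0, 0, 0]]

```text
time: 9.1
tcp_pos: [0.6041, 0.1605, 0.0536]
tool_rot: [3.141, -0.0, 1.455]
force: [0.6, -0.2, 3.9]
width: -0.0002
finger_force: 1.9
```

Call:
step_arm:
  commands:
    - [[0, 0, 0.04], [0, 0, 0]]
    - [[0, 0, 0], [0, 0, 0]]

```text
time: 9.27
tcp_pos: [0.6041, 0.1605, 0.0526]
tool_rot: [3.141, -0.0, 1.455]
force: [1.1, -0.0, 4.4]
width: 0.0002
finger_force: 2.1
```

Call:
step_arm:
  commands:
    - [[0, 0, 0.03], [0, 0, 0]]
    - [[0, 0, 0], [0, 0, 0]]

```text
time: 9.43
tcp_pos: [0.6041, 0.1605, 0.0517]
tool_rot: [3.141, -0.0, 1.455]
force: [2.0, -0.8, 4.1]
width: 0.0003
finger_force: 2.3
```

Call:
step_arm:
  commands:
    - [[0, 0, 0.03], [0, 0, 0]]
    - [[0, 0, 0], [0, 0, 0]]

```text
time: 9.6
tcp_pos: [0.6041, 0.1605, 0.0512]
tool_rot: [3.141, -0.0, 1.455]
force: [1.3, -0.5, 8.7]
width: -0.0001
finger_force: 4.3
```

Call:
step_arm:
  commands:
    - [[0, 0, 0.03], [0, 0, 0]]
    - [[0, 0, 0], [0, 0, 0]]

```text
time: 9.77
tcp_pos: [0.6042, 0.1605, 0.0511]
tool_rot: [3.141, -0.0, 1.455]
force: [-3.2, -1.8, 16.7]
width: -0.0001
finger_force: 8.6
```

Call:
step_arm:
  commands:
    - [[0, 0, 0.02], [0, 0, 0]]
    - [[0, 0, 0], [0, 0, 0]]

```text
time: 9.93
tcp_pos: [0.6042, 0.1605, 0.051]
tool_rot: [3.141, -0.0, 1.455]
force: [-5.6, -1.5, 22.9]
width: 0.0003
finger_force: 11.4
```

Key bottomed (23 N, no further travel). I'll hold it for 1.5 s.

Call:
step_arm:
  commands:
    - [[0, 0, 0], [0, 0, 0]]
    - [[0, 0, 0], [0, 0, 0]]
    - [[0, 0, 0], [0, 0, 0]]
    - [[0, 0, 0], [0, 0, 0]]
    - [[0, 0, 0], [0, 0, 0]]
    - [[0, 0, 0], [0, 0, 0]]
    - [[0, 0, 0], [0, 0, 0]]
    - [[0, 0, 0], [0, 0, 0]]
    - [[0, 0, 0], [0, 0, 0]]
    - [[0, 0, 0], [0, 0, 0]]
    - [[0, 0, 0], [0, 0, 0]]
    - [[0, 0, 0], [0, 0, 0]]

```text
time: 10.93
tcp_pos: [0.6042, 0.1605, 0.051]
tool_rot: [3.14, -0.0, 1.455]
force: [-6.7, -1.5, 23.0]
width: -0.0001
finger_force: 11.5
```

Call:
step_arm:
  commands:
    - [[0, 0, 0], [0, 0, 0]]
    - [[0, 0, 0], [0, 0, 0]]
    - [[0, 0, 0], [0, 0, 0]]
    - [[0, 0, 0], [0, 0, 0]]
    - [[0, 0, 0], [0, 0, 0]]
    - [[0, 0, 0], [0, 0, 0]]

```text
time: 11.43
tcp_pos: [0.6042, 0.1605, 0.051]
tool_rot: [3.14, -0.0, 1.455]
force: [-5.0, -1.5, 21.9]
width: 0.0005
finger_force: 11.5
```

Call:
step_arm:
  commands:
    - [[0, 0, -0.1], [0, 0, 0]]
    - [[0, 0, -0.2], [0, 0, 0]]
    - [[0, 0, -0.3], [0, 0, 0]]
    - [[0, 0, -0.4], [0, 0, 0]]
    - [[0, 0, -0.5], [0, 0, 0]]
    - [[0, 0, -0.5], [0, 0, 0]]
    - [[0, 0, -0.4], [0, 0, 0]]
    - [[0, 0, 0], [0, 0, 0]]

```text
time: 12.1
tcp_pos: [0.6047, 0.1607, 0.124]
tool_rot: [3.138, -0.001, 1.455]
force: [-0.2, -0.5, -0.0]
width: -0.0002
finger_force: 0.0
```

```bash
python3 go.py 0 51 100
```

```text
time 12.1 tip local mm [  1.4 -45.3] 107.0 rpy [ 3.138e+00 -1.000e-03  1.455e+00] w -0.0002499317316130554 F [-0.19 -0.51 -0.03]
shift units [ 3.21 -0.06  0.24] yaw err units -0.0010928623298121682
```

Call:
step_arm:
  commands:
    - [[0.3, -0.05, 0], [0, 0, 0]]
    - [[0.5, 0, 0], [0, 0, 0]]
    - [[0.5, 0, 0], [0, 0, 0]]
    - [[0.5, 0, 0], [0, 0, 0]]
    - [[0.5, 0, 0], [0, 0, 0]]
    - [[0.5, 0, 0], [0, 0, 0]]
    - [[0.41, 0, 0], [0, 0, 0]]
    - [[0, 0, 0.2], [0, 0, 0]]
    - [[0, 0, 0.2], [0, 0, 0]]
    - [[0, 0, 0.2], [0, 0, 0]]
    - [[0, 0, 0], [0, 0, 0]]
    - [[0, 0, 0], [0, 0, 0]]

```text
time: 13.1
tcp_pos: [0.6131, 0.2555, 0.1024]
tool_rot: [-3.141, 0.001, 1.454]
force: [0.3, -0.4, -0.5]
width: -0.0001
finger_force: 0.0
```

```bash
python3 go.py 0 51 70;python3 - <<'E'
from h import *
im=manip.camera("side"); cv2.imwrite("pics/g.png",cv2.resize(im[120:240,270:370],None,fx=5,fy=5,interpolation=cv2.INTER_CUBIC))
E
```

```text
time 13.1 tip local mm [-0.9 49.9] 85.4 rpy [-3.141e+00  1.000e-03  1.454e+00] w -0.00010592375980974519 F [ 0.35 -0.41 -0.53]
shift units [0.04 0.03 0.51] yaw err units -0.0016728927144734247
```

View pics/g.png

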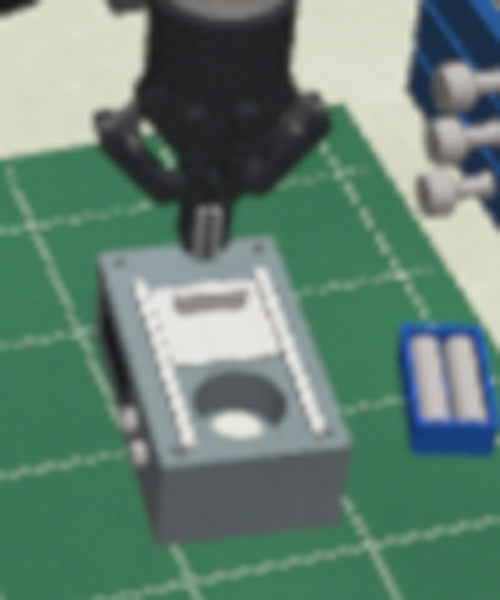

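The shutter is fully open and the tips are on the +y side of the tab at (205,255). I'll descend and push it closed.

Call:
step_arm:
  commands:
    - [[0, 0.02, 0.2], [0, 0, 0]]
    - [[0, 0, 0.2], [0, 0, 0]]
    - [[0, 0, 0.11], [0, 0, 0]]
    - [[0, 0, 0], [0, 0, 0]]
    - [[-0.1, 0, 0], [0, 0, 0]]
    - [[-0.1, 0, 0], [0, 0, 0]]
    - [[-0.1, 0, 0], [0, 0, 0]]
    - [[-0.1, 0, 0], [0, 0, 0]]
    - [[-0.15, 0, 0], [0, 0, 0]]
    - [[-0.15, 0, 0], [0, 0, 0]]
    - [[-0.15, 0, 0], [0, 0, 0]]
    - [[-0.15, 0, 0], [0, 0, 0]]

```text
time: 14.15
tcp_pos: [0.6106, 0.2259, 0.088]
tool_rot: [3.141, -0.0, 1.455]
force: [2.1, 1.6, 1.1]
width: 0.0
finger_force: 0.7
```

Call:
step_arm:
  commands:
    - [[-0.15, 0, 0], [0, 0, 0]]
    - [[-0.15, 0, 0], [0, 0, 0]]
    - [[-0.15, 0, 0], [0, 0, 0]]
    - [[-0.15, 0, 0], [0, 0, 0]]
    - [[-0.15, 0, 0], [0, 0, 0]]
    - [[-0.15, 0, 0], [0, 0, 0]]
    - [[-0.12, 0, 0], [0, 0, 0]]
    - [[-0.06, 0, 0], [0, 0, 0]]
    - [[0, 0, 0], [0, 0, 0]]

```text
time: 14.9
tcp_pos: [0.6066, 0.1938, 0.0877]
tool_rot: [-3.141, 0.0, 1.455]
force: [0.1, -0.2, -0.4]
width: 0.0004
finger_force: 0.0
```

```bash
python3 go.py 0 -20 70
```

```text
time 14.9 tip local mm [ -0.5 -12.2] 70.7 rpy [-3.141  0.     1.455] w 0.00040037360710986166 F [ 0.06 -0.19 -0.38]
shift units [-0.26  0.02  0.02] yaw err units -0.001337702966645408
```

Call:
step_arm:
  commands:
    - [[-0.04, 0, 0], [0, 0, 0]]
    - [[-0.04, 0, 0], [0, 0, 0]]
    - [[-0.04, 0, 0], [0, 0, 0]]
    - [[0, 0, 0], [0, 0, 0]]

```text
time: 15.23
tcp_pos: [0.6062, 0.1906, 0.0877]
tool_rot: [-3.141, 0.0, 1.455]
force: [0.7, 0.5, 0.2]
width: -0.0001
finger_force: 0.2
```

Call:
step_arm:
  commands:
    - [[-0.03, 0, 0], [0, 0, 0]]
    - [[0, 0, 0], [0, 0, 0]]

```text
time: 15.4
tcp_pos: [0.6061, 0.1897, 0.0877]
tool_rot: [-3.141, 0.0, 1.455]
force: [-1.0, 1.6, -0.5]
width: 0.0
finger_force: 0.3
```

Call:
step_arm:
  commands:
    - [[-0.03, 0, 0], [0, 0, 0]]
    - [[0, 0, 0], [0, 0, 0]]

```text
time: 15.57
tcp_pos: [0.606, 0.1888, 0.0877]
tool_rot: [-3.141, 0.0, 1.455]
force: [0.2, 1.1, -1.0]
width: -0.0002
finger_force: 0.4
```

Call:
step_arm:
  commands:
    - [[-0.03, 0, 0], [0, 0, 0]]
    - [[0, 0, 0], [0, 0, 0]]

```text
time: 15.73
tcp_pos: [0.6059, 0.1881, 0.0878]
tool_rot: [-3.141, -0.0, 1.455]
force: [0.4, 1.3, -1.6]
width: 0.0001
finger_force: 1.2
```

Call:
step_arm:
  commands:
    - [[-0.03, 0, 0], [0, 0, 0]]
    - [[0, 0, 0], [0, 0, 0]]

```text
time: 15.9
tcp_pos: [0.6059, 0.1879, 0.0878]
tool_rot: [3.141, -0.002, 1.455]
force: [-0.2, 8.4, -2.0]
width: 0.0003
finger_force: 3.9
```

Call:
step_arm:
  commands:
    - [[-0.02, 0, 0], [0, 0, 0]]
    - [[0, 0, 0], [0, 0, 0]]

```text
time: 16.07
tcp_pos: [0.6059, 0.1878, 0.0878]
tool_rot: [3.141, -0.002, 1.455]
force: [0.6, 11.3, -2.4]
width: 0.0004
finger_force: 5.4
```

Call:
step_arm:
  commands:
    - [[-0.02, 0, 0], [0, 0, 0]]
    - [[0, 0, 0], [0, 0, 0]]

```text
time: 16.23
tcp_pos: [0.6059, 0.1874, 0.0878]
tool_rot: [3.141, -0.002, 1.455]
force: [1.4, 11.1, -2.6]
width: -0.0002
finger_force: 5.8
```

At the stop, so the shutter is closed. I back off, rise clear and look once more.

Call:
step_arm:
  commands:
    - [[0.1, 0, 0], [0, 0, 0]]
    - [[0.1, 0, 0], [0, 0, 0]]
    - [[0, 0, -0.4], [0, 0, 0]]
    - [[0, 0, -0.6], [0, 0, 0]]
    - [[0, 0, -0.8], [0, 0, 0]]
    - [[0.5, 0, -0.8], [0, 0, 0]]
    - [[0.8, 0, -0.8], [0, 0, 0]]
    - [[0.8, 0, -0.5], [0, 0, 0]]
    - [[0.8, 0, 0], [0, 0, 0]]
    - [[0.8, 0, 0], [0, 0, 0]]
    - [[0.4, 0, 0], [0, 0, 0]]
    - [[0, 0, 0], [0, 0, 0]]

```text
time: 17.23
tcp_pos: [0.6204, 0.3158, 0.2052]
tool_rot: [3.141, -0.0, 1.457]
force: [-0.5, 0.2, -0.4]
width: -0.0
finger_force: 0.0
```

Run:
```python
from h import *
im=manip.camera("side"); cv2.imwrite("pics/i.png",cv2.resize(im[120:240,270:370],None,fx=5,fy=5,interpolation=cv2.INTER_CUBIC)); print(manip.observe()["time"],manip.observe()["force"])
```

```text
17.2833 [-0.79342745 -0.32695703  0.47658892]
```

View pics/i.png

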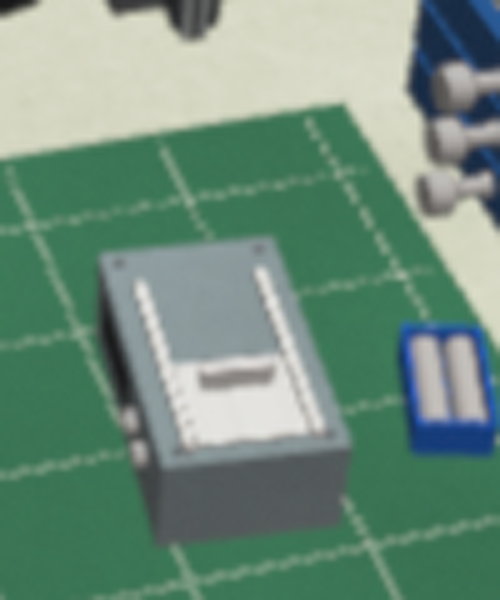

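The shutter is closed (plate front edge at (245,440), at the rail ends), the box is in place and the arm is clear.

```bash
python3 -c "
from station import manip; print(manip.hand_in())"
```

```text
the job is handed in; nothing more can be done
None
```

The job is handed in: I pushed the shutter open to its stop, held the reset key bottomed for about 1.5 s, and pushed the shutter closed to its stop. The supply may have slid about 0.4 mm on the closing push; nothing else was touched.

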